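Shut a clipper guard away in the barber's steriliser

ROBOT

A 6-joint arm with a two-finger parallel gripper is mounted at the origin on the work surface. World frame = base frame: x ahead of the robot, y to its left, z up, the work surface at z = 0. Lengths are in m, angles in rad, forces in N, time in s.
With the tool pointing down it reaches from about 0.35 to 0.875 m from the base axis. Payload 15.5 kg.
Tool frame: the origin (TCP) lies midway between the tips of the shut fingers; the grasp point (between the pads) lies grip_depth behind it (grip_depth is the distance from the TCP to the grasp point, in m); z points along the fingers, y is the line along which they close (so a half turn about z gives the same grasp; the last joint's range is limited). The gripper opens to 85 mm and grips with 20 to 120 N. Pads are 22 mm wide; open, the fingers measure 114 mm over their backs; the gripper's body (76 mm by 85 mm) begins 54 mm behind the grasp point. The pads swing forward as they close: fully open they stand 13 mm farther back than shut.
Start: joints at [-1.442, 0.494, 1.345, -0, 1.302, -0.096], TCP at [0.139, -0.609, 0.231] pointing down, gripper open.
Joint ranges: [-2.91, 2.91], [-0.82, 2.16], [0.22, 2.67], [-1.22, 4.37], [0.12, 2.79], [-3.08, 3.08]. Speed limits (rad/s): [1.89, 1.89, 2.57, 3.01, 3.01, 3.01].

INTERFACE

Orientations are given as a 3x3 rotation matrix whose columns are the frame's x, y, z axes.
In Python, from rig import get_state, capture, close_job, grip_depth gives the robot as it stands.
- The arm moves only by the shell command python3 -m crank 'ROWS' [OPENING] [FORCE]. ROWS is text: rows parted by semicolons, each of 4 numbers parted by spaces: the shift along the tool's x, y, z normalised to -1 to 1, where 1 is 250 mm, then the turn about the tool's z normalised to -1 to 1, where 1 is 360 degrees. A call has 1 to 10 rows; each row is the pose to reach, as a shift and turn from the pose commanded when the call began, along the tool's axes at that moment, turning the shorter way round; what a row does not reach only later rows make up. A row lasts 1/10 s, in which the tool goes at most 50 mm and 8.59 degrees, less where a joint would pass 70% of its speed; a pose out of reach is approached as far as the arm can. A call with a number of a shift or a turn outside -1 to 1 is refused whole. A call with a gripper value outside its range is refused whole. OPENING is the opening in per cent of the stroke, from 0 (shut) to 100 (fully open), set as the call begins (- or left out, the last holds). The fingers move at their own pace and stop on an object; FORCE is the grip in N (left out, the last holds). Time passes only in rows, so rows that repeat a pose let the fingers close. It gives the time, the measured TCP pose, the force, the opening and the grip force at its end, in the units of the state.
- get_state(): the state, without advancing time (a new reading comes with each control period).
- capture(name): name is "side" or "top"; returns a dict with "pixels" (400x640x3 uint8, blue, green, red), "vertical_fov" (degrees; the focal length in pixels is half the picture's height over the tangent of half this angle, whatever the lens; pixels are square), "cx", "cy" (the principal point, pixels), "dist" ([k1, k2, p1, p2, k3] as OpenCV has them; the pictures are not rectified), "rvec" (rotation vector, rad) and "tvec" (3), from world to camera coordinates, as OpenCV has them. Camera axes: x right, y down, z forward; pixel columns grow to the right and rows downward; lengths in m; the calibration is good to about 2 mm. A picture is of the moment at which its call begins. There is no depth.
- close_job(): hands the job in; it is judged then, once.
The state is a dict: "t": time; "joint_positions": joint angles; "dq": joint speeds; "joint_efforts": joint torques, N m; "eef_pos": TCP position; "ee_rot": TCP orientation; "wrist_force": force on the tool from outside, world axes, zero at the start; "wrist_torque": the same for the moment, N m; "grip_width": opening from 0.0 (shut) to 1.0 (fully open); "finger_force": force on a finger pad.
Only numpy, scipy, OpenCV 4.12 (cv2) and the standard library are available. Lean on these libraries where they do the work, as an engineer would, in place of code of your own. Each camera call takes 0.05 s, during which the arm holds its last target. There are 200 camera calls.

TASK

Slide the steriliser's clear door all the way open by its black fin, lay the large clipper guard flat and square between the two lips of the steel tray inside, then slide the door back through its stiff catch until it is fully home. Bring it home firmly but do not ram it into its end stop, and leave the small guard, the jar and the neck brush as they stand.

Things in the scene. Friction and masses are not known exactly. Their poses are not given: they have to be found in the camera images.
- case: Fixed white steriliser, 360 mm wide, 150 high. Origin on the counter under the tray's middle line; x to its back, y to its left, z up. Front slopes 40 deg from level: 25 mm high at x=-68 to 90 at x=11. A lamp hood (x 8 to 120, z 102 to 150 mm, full width) overhangs the tray: lean the gripper to the front. Opening y -165 to -6, clear to -14 with the door open; y above 0 is a fixed panel.
- tray (a point): Centre of the top face of the steel tray plate in the case: case x 0, y -88, z 14 mm; axes as the case. Plate 78 mm (x) by 90 (y). Along its front and back edges stand lips, 6 mm above the plate, 4 mm thick, 67 mm clear between them in x; none at the sides.
- fin (a point): Point in the black fin in the middle of the clear door, 24 mm out from the door's face, 12 mm below the fin's crest. Fin: 12 mm thick (y), 50 long up the slope (x), 36 tall (z). Axes: x up the slope to the back, y along the track towards open, z square out of the door, leaning 40 deg to the front. Door 100 x 158 mm, 5 thick; home, the fin is at case y -85.
- door (a joint): Door opening along case +y, m: 0 home, 0.150 fully open (hard stop); starts at 0.035 to 0.080. Drag 1 to 2 N, 20 N per m/s. Stays where left, but a sprung catch resists closing from about 0.008, rising to 15 N at 0.003, and springs the door back out unless pushed through; then it snaps home on a rubber stop (10 to 15 N per mm, resting near -0.001; squeezed to -0.0025, 30 N or more, is ramming).
- guard: The large clipper guard: a black plastic comb block, 60 mm long (x), 44 mm wide (y), 30 mm high (z), about 50 g, with seven tines towards +x and a small steel tab on top; lying on the counter to the right of the case. Origin: centre of its underside. Either end may face the back of the tray.
- small_guard: Bystander: small black clipper guard, 36 x 32 x 16 mm, on the counter. Origin: centre of its underside. Leave it.
- jar: Bystander: pomade jar with a brass lid, 72 mm across, 65 mm high. Origin: centre of its underside. Leave it.
- brush: Bystander: standing neck brush, turned wooden handle with pale bristles, up to 70 mm across, 165 mm high. Origin: centre of its underside. Leave it.

How it is judged:
On the way, in this order (a step that is already met when the one before it is completed fails the run):
1. the door is slid fully open (to within 12 mm) (value of joint door above 0.138 m), for 0.2 s.
2. the large guard lies flat in the tray between its lips, let go, with the door still open (x of guard in the frame of tray between -0.006 and 0.006 m and y of guard in the frame of tray between -0.02 and 0.02 m and z of guard in the frame of tray between -0.003 and 0.004 m and angle between guard's own z axis and vertical below 0.08 rad and angle between the x axis of guard and the x axis of tray, either way round below 0.15 rad and linear speed of guard below 0.02 m/s and contact force between guard and the fingers below 0.3 N and value of joint door above 0.1 m), for 0.2 s.
At the end, for the whole second after the job is handed in: The door is home past its catch (within 3 mm of 0) and still; the large guard lies flat (within 0.08 rad) and square (within 0.15 rad, either end first) on the tray between the lips, its centre within 6 mm (front to back) and 20 mm (sideways) of the tray's centre, at rest and let go (x of guard in the frame of tray between -0.006 and 0.006 m and y of guard in the frame of tray between -0.02 and 0.02 m and z of guard in the frame of tray between -0.003 and 0.004 m and angle between guard's own z axis and vertical below 0.08 rad and angle between the x axis of guard and the x axis of tray, either way round below 0.15 rad and linear speed of guard below 0.02 m/s and contact force between guard and the fingers below 0.3 N and value of joint door between -0.0025 and 0.003 m and velocity of joint door between -0.01 and 0.01 m/s); the robot touches nothing.
It fails at once if the door is rammed into its end stop (pressed to below -2.5 mm, which takes 30 N or more) (value of joint door below -0.0025 m).
It fails at once if the small guard is disturbed (moved over 30 mm) (distance of small_guard from where it was at the start of the episode above 0.03 m).
It fails at once if the jar is disturbed (moved over 30 mm) (distance of jar from where it was at the start of the episode above 0.03 m).
It fails at once if the brush is disturbed (moved over 30 mm) or tipped (distance of brush from where it was at the start of the episode above 0.03 m or angle between brush's own z axis and vertical above 0.3 rad).
It also fails if it takes over 72 s, if anything falls off the work surface, if the arm or the gripper's body presses on something with over 40 N, if the wrist force passes 120 N, or if a joint passes its speed limit or range.

## Working session

There is one attempt and no reset: what is moved stays moved. The work goes in short steps, Python scripts to look and compute and a shell command to move; the robot and the scene stay as the last step left them, time stands still between calls to the robot, and variables do not carry over. Pictures are saved under pics/ and viewed, at most 10 in all, crops included, and the job is handed in when it is done.

```bash
ls; mkdir -p pics; python3 - <<'E'
from rig import *
import cv2,json
s=get_state();print(s);print(grip_depth)
for n in("side","top"):
    c=capture(n);cv2.imwrite(f"pics/{n}0.png",c["pixels"]);print(n,{k:v for k,v in c.items() if k!="pixels"})
E
```

```text
pics
{'t': 0.0, 'joint_positions': array([-1.44151878e+00,  4.94183966e-01,  1.34612808e+00, -2.20396835e-05,
        1.30247296e+00, -9.54638169e-02]), 'dq': array([-0.00034475, -0.00086726,  0.00055437,  0.00065405, -0.00281759,
       -0.00240037]), 'joint_efforts': array([-1.56720886e-03, -8.82174325e+01, -3.83870995e+01, -1.84041451e-04,
        1.01134463e-02,  4.76556053e-06]), 'eef_pos': array([ 0.13925677, -0.60892965,  0.23070079]), 'ee_rot': array([[ 9.74850482e-01,  2.22859839e-01, -1.74789814e-04],
       [ 2.22859889e-01, -9.74849772e-01,  1.17966853e-03],
       [ 9.25069290e-05, -1.18895407e-03, -9.99999289e-01]]), 'wrist_force': array([-0.46477323,  0.29486496,  1.07423968]), 'wrist_torque': array([ 0.0251725 ,  0.0211632 , -0.01944628]), 'finger_force': 0.0, 'grip_width': 1.0004571410471634}
0.0187
side {'vertical_fov': 44.97871142146698, 'cx': 320.8977029868316, 'cy': 201.46571503838703, 'dist': array([-0.00616522,  0.        ,  0.        ,  0.        ,  0.        ]), 'rvec': array([ 2.09259788, -0.09724459,  0.04780222]), 'tvec': array([-0.60595927,  0.02318303,  1.06384015])}
top {'vertical_fov': 53.362135755659665, 'cx': 320.10873958800966, 'cy': 197.92722864983187, 'dist': array([-0.01796118,  0.        ,  0.        ,  0.        ,  0.        ]), 'rvec': array([ 2.14039911, -2.1592681 ,  0.20032537]), 'tvec': array([-0.14294869,  0.61672366,  0.94517075])}
```

View pics/side0.png

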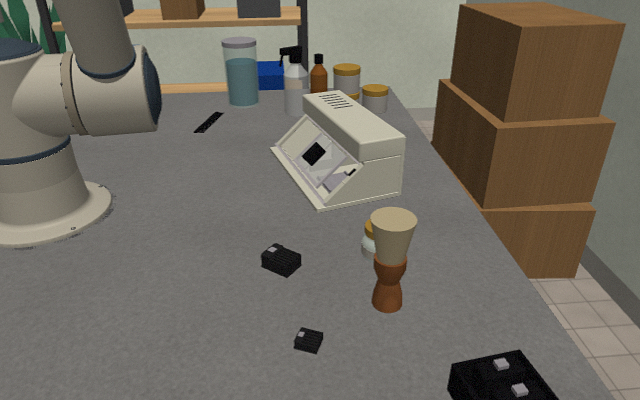

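View pics/top0.png

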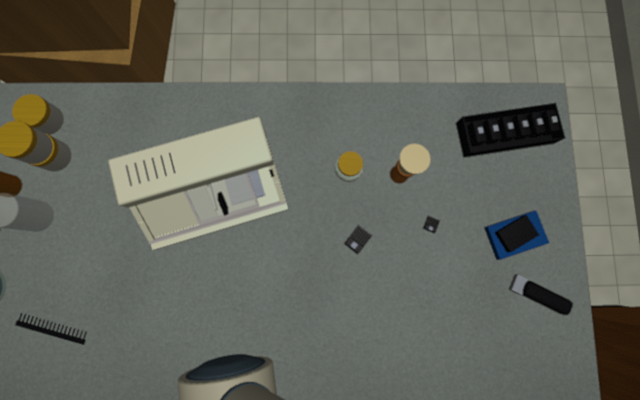

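The side view shows the case near (340,150), the black fin at (315,153), the large guard at (281,260), the small guard at (308,340) and the brush at (388,270). In the top view the fin is at (223,203), the large guard at (358,239) and the small guard at (431,224). Next I'll take enlarged crops.

```bash
cat > h.py <<'E'
import numpy as np, cv2
from scipy.optimize import least_squares
from rig import get_state,capture,grip_depth
def cam(c):
    f=200/np.tan(np.radians(c["vertical_fov"])/2)
    K=np.array([[f,0,c["cx"]],[0,f,c["cy"]],[0,0,1.]])
    return c["rvec"],c["tvec"],K,c["dist"]
def proj(c,P):
    r,t,K,d=cam(c); return cv2.projectPoints(np.atleast_2d(P).astype(float),r,t,K,d)[0][:,0]
def ray(c,uv):
    r,t,K,d=cam(c);R=cv2.Rodrigues(r)[0]
    u=cv2.undistortPoints(np.array([[uv]],float),K,d)[0,0]
    v=R.T@np.array([u[0],u[1],1]);return -R.T@t, v/np.linalg.norm(v)
def atz(c,uv,z):
    o,v=ray(c,uv);return o+v*(z-o[2])/v[2]
def tri(cs,uvs):
    A=np.zeros((3,3));b=np.zeros(3)
    for c,uv in zip(cs,uvs):
        o,v=ray(c,uv);M=np.eye(3)-np.outer(v,v);A+=M;b+=M@o
    return np.linalg.solve(A,b)
def crop(c,x0,y0,w,h,s,name):
    cv2.imwrite(name,cv2.resize(c["pixels"][y0:y0+h,x0:x0+w],None,fx=s,fy=s,interpolation=cv2.INTER_CUBIC))
E
python3 - <<'E'
from h import *
S=capture("side");T=capture("top")
a=cv2.resize(S["pixels"][85:215,260:415],None,fx=5,fy=5,interpolation=cv2.INTER_CUBIC)[:, :775]
cv2.imwrite("pics/s1.png",cv2.resize(S["pixels"][85:205,260:420],None,fx=5,fy=5,interpolation=cv2.INTER_CUBIC))
cv2.imwrite("pics/t1.png",cv2.resize(T["pixels"][110:260,100:300],None,fx=4,fy=4,interpolation=cv2.INTER_CUBIC))
g=np.hstack([cv2.resize(S["pixels"][235:285,255:310],(400,364),interpolation=cv2.INTER_CUBIC),cv2.resize(T["pixels"][217:262,335:384],(400,367),interpolation=cv2.INTER_CUBIC)[:364]])
cv2.imwrite("pics/g1.png",g)
print(proj(S,get_state()["eef_pos"]),proj(T,get_state()["eef_pos"]))
print(tri([S,T],[(315,153),(223,203)]),atz(T,(358,239),.03),atz(S,(281,260),.015),atz(T,(431,224),.016),atz(T,(349,164),.065))
E
```

```text
[[-138.12173551  333.76661967]] [[564.52526027 425.78971415]]
[0.60178605 0.08825619 0.0742143 ] [ 0.51327403 -0.24342075  0.03      ] [ 0.51327025 -0.24578268  0.015     ] [ 0.55084413 -0.43568741  0.016     ] [ 0.69895045 -0.2214145   0.065     ]
```

View pics/s1.png

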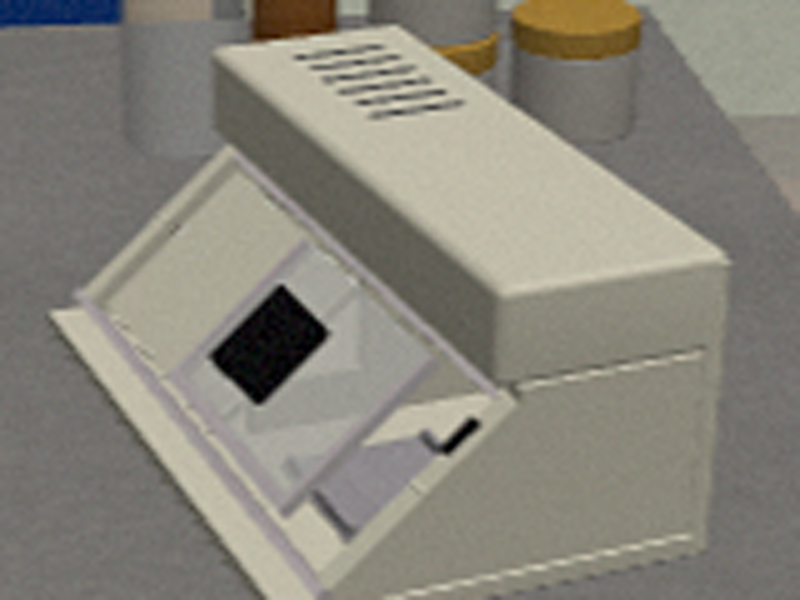

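View pics/t1.png

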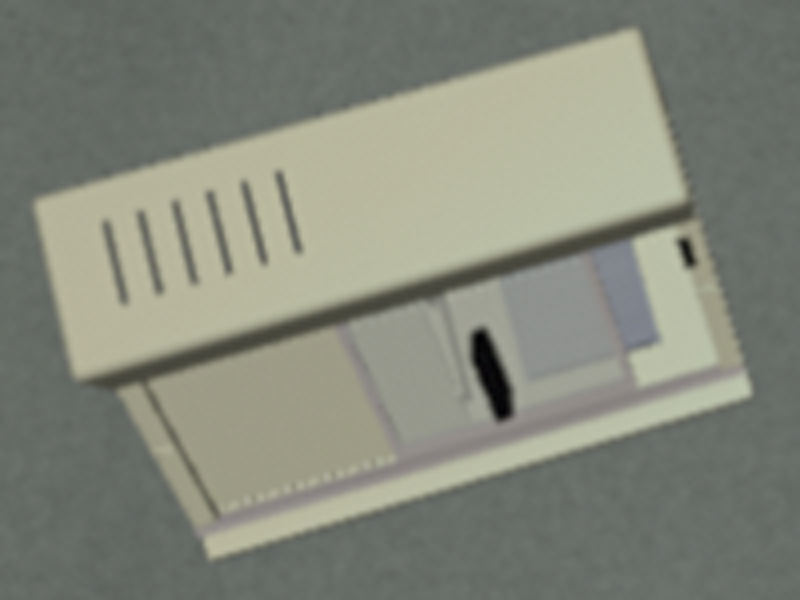

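View pics/g1.png

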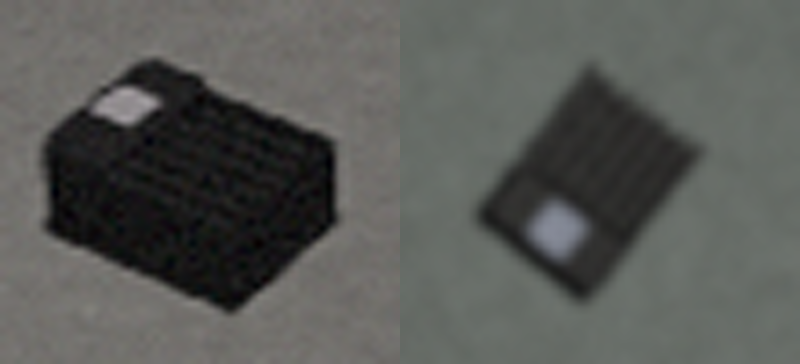

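The side crop shows the hood's top corners at (500,297), (728,262), (215,55) and (400,28), and the fin's near face at (283,283), (328,332), (260,405) and (210,355). The top crop shows the hood corners at (640,28), (35,203), (75,378) and (690,205). The guard's corners are clear in both views, with the steel tab at its -x end. I'll fit the case, fin and guard poses from these.

```bash
cat > fit.py <<'E'
from h import *
S=capture("side");T=capture("top")
s1=lambda x,y:((x-2)/5+260,(y-2)/5+85)
t1=lambda x,y:((x-1.5)/4+100,(y-1.5)/4+110)
gs=lambda x,y:((x-3)/7.27+255,(y-3)/7.28+235)
gt=lambda x,y:((x-403)/8.163+335,(y-3)/8.156+217)
def fit(model,p0):
    def f(p):
        c,s=np.cos(p[3]),np.sin(p[3]);R=np.array([[c,-s,0],[s,c,0],[0,0,1]])
        return np.concatenate([proj(C,p[:3]+R@np.array(m))[0]-uv for C,m,uv in model])
    r=least_squares(f,p0,loss="soft_l1");print(np.round(r.x,4),"\n",np.round(r.fun.reshape(-1,2),1).tolist());return r.x
B=[(T,(.12,-.18,.15),t1(640,28)),(T,(.12,.18,.15),t1(35,203)),(T,(.008,.18,.15),t1(75,378)),(T,(.008,-.18,.15),t1(690,205)),
(S,(.008,-.18,.15),s1(500,297)),(S,(.12,-.18,.15),s1(728,262)),(S,(.008,.18,.15),s1(215,55)),(S,(.12,.18,.15),s1(400,28))]
case=fit(B,[.65,.1,0,.25])
F=[(S,(a,-.006,b),s1(*q)) for a,b,q in [(-.025,.012,(210,355)),(.025,.012,(283,283)),(-.025,-.024,(260,405)),(.025,-.024,(328,332))]]
c,s=np.cos(case[3]),np.sin(case[3]);Rc=np.array([[c,-s,0],[s,c,0],[0,0,1]])
a=np.radians(40);Rf=np.array([[np.cos(a),0,-np.sin(a)],[0,1,0],[np.sin(a),0,np.cos(a)]])
def ff(p): return np.concatenate([proj(C,case[:3]+Rc@(p+Rf@np.array(m)))[0]-uv for C,m,uv in F])
r=least_squares(ff,[-.05,-.03,.08]);print("fin in case",r.x,"world",case[:3]+Rc@r.x,np.round(r.fun,1))
x,y,z=.03,.022,.03
G=[(T,(x,y,z),gt(590,62)),(T,(x,-y,z),gt(705,150)),(T,(-x,-y,z),gt(585,302)),(T,(-x,y,z),gt(480,215)),
(S,(-x,-y,0),gs(45,228)),(S,(x,-y,0),gs(232,312)),(S,(x,y,0),gs(335,222)),(S,(-x,-y,z),gs(45,145)),(S,(-x,y,z),gs(148,60)),(S,(x,y,z),gs(335,145))]
g=fit(G,[.51,-.245,0,-.6])
E
python3 fit.py
```

```text
[ 0.6281  0.1319 -0.0038  0.2847] 
 [[0.2, -0.3], [-1.1, -1.1], [-0.5, 1.7], [0.8, 0.2], [-0.3, 0.8], [1.0, -0.0], [-0.8, -0.2], [0.4, 0.4]]
fin in case [-0.03834728 -0.01391925  0.0751284 ] world [0.59518663 0.1077629  0.07133584] [ 0.1  0.7  0.3  0.2 -0.7 -0.5  0.3 -0.4]
[ 0.5129 -0.2432 -0.0015 -0.6816] 
 [[0.3, 0.3], [-0.1, 0.3], [0.2, 0.4], [-0.7, 0.1], [0.2, 1.1], [0.4, 1.0], [0.7, 0.7], [-0.9, -0.7], [0.1, -0.6], [0.2, -1.9]]
```

```bash
cat >> h.py <<'E'
A=np.radians(40);Rf=np.array([[np.cos(A),0,-np.sin(A)],[0,1,0],[np.sin(A),0,np.cos(A)]])
def Rz(y): return cv2.Rodrigues(np.array([0,0,float(y)]))[0]
FC=np.array([(a,b,c) for a in(-.025,.025) for b in(-.006,.006) for c in(-.024,.012)])
def blob(c,x0,y0,x1,y1,th=45):
    m=(c["pixels"][y0:y1,x0:x1].max(2)<th).astype(np.uint8)
    n,l,st,ce=cv2.connectedComponentsWithStats(m);i=1+np.argmax(st[1:,4]);return ce[i]+[x0,y0],st[i,4]
def hullc(c,P):
    h=cv2.convexHull(proj(c,P).astype(np.float32));m=cv2.moments(h);return np.array([m["m10"],m["m01"]])/m["m00"],m["m00"]
def findfin(cs,uvs,yaw,p0):
    f=lambda p:np.concatenate([hullc(c,p+(Rz(yaw)@Rf@FC.T).T)[0]-uv for c,uv in zip(cs,uvs)])
    r=least_squares(f,p0,diff_step=1e-3);return r.x,r.fun
def go(target,yaw,shift_only=False):
    s=get_state();R=s["ee_rot"];d=R.T@(np.array(target)-s["eef_pos"])/.25
    cur=np.arctan2(R[1,0],R[0,0]);t=-((yaw-cur+np.pi)%(2*np.pi)-np.pi)/(2*np.pi)
    print("rows: %.4f %.4f %.4f %.4f"%(*d,t))
E
cat > q.py <<'E'
from fit import *
from h import *
b1=blob(S,290,130,345,175);b2=blob(T,210,185,236,222);print(b1,b2)
p,res=findfin([S,T],[b1[0],b2[0]],case[3],np.array([.6,.09,.074]));print("fin",p,res,"areas",[hullc(c,p+(Rz(case[3])@Rf@FC.T).T)[1] for c in(S,T)])
for z in(0,):
    def f(q): 
        return np.concatenate([proj(C,np.r_[q[:2],0]+Rz(q[2])@np.array(m))[0]-uv for C,m,uv in B])
    r=least_squares(f,case[[0,1,3]]);print("case z0",r.x,np.round(r.fun,1))
print("fin in case",Rz(r.x[2]).T@(p-np.r_[r.x[:2],0]))
for C,n in((S,"side"),(T,"top")):
    print(n,np.round(proj(C,np.r_[r.x[:2],0]+(Rz(r.x[2])@np.array([(-.068,-.18,.025),(-.068,.18,.025),(-.068,-.18,0),(.12,-.18,0),(.011,-.18,.09),(-.039,-.133,.014),(-.039,-.043,.014),(0,-.133,.014)]).T).T),1).tolist())
E
python3 q.py
```

```text
[ 0.6281  0.1319 -0.0038  0.2847] 
 [[0.2, -0.3], [-1.1, -1.1], [-0.5, 1.7], [0.8, 0.2], [-0.3, 0.8], [1.0, -0.0], [-0.8, -0.2], [0.4, 0.4]]
fin in case [-0.03834728 -0.01391925  0.0751284 ] world [0.59518663 0.1077629  0.07133584] [ 0.1  0.7  0.3  0.2 -0.7 -0.5  0.3 -0.4]
[ 0.5129 -0.2432 -0.0015 -0.6816] 
 [[0.3, 0.3], [-0.1, 0.3], [0.2, 0.4], [-0.7, 0.1], [0.2, 1.1], [0.4, 1.0], [0.7, 0.7], [-0.9, -0.7], [0.1, -0.6], [0.2, -1.9]]
(array([313.5, 153.5]), np.int32(274)) (array([222.5106383, 203.4787234]), np.int32(94))
fin [0.59593008 0.08845734 0.0772089 ] [ 0.12053493 -0.0213545   0.0004258   0.1250511 ] areas [330.00309490435757, 177.04181592655368]
case z0 [0.62739045 0.12985915 0.28280067] [ 1.  -0.5 -1.  -1.4 -0.5  1.7  1.6  0.2 -0.6 -0.5  1.  -1.3 -0.9 -1.4
  0.4 -0.7]
fin in case [-0.04176371 -0.03097834  0.0772089 ]
side [[325.2, 202.3], [276.9, 141.7], [325.2, 212.2], [400.9, 196.4], [359.4, 169.2], [329.4, 194.5], [315.3, 177.7], [345.1, 191.4]]
top [[286.2, 201.0], [148.0, 241.5], [286.7, 202.4], [267.4, 136.3], [275.6, 166.1], [265.9, 196.2], [232.2, 206.0], [261.8, 182.0]]
```

```bash
python3 -c "
from h import *
go([.5945,.088,.20],.283)"
```

```text
rows: 2.3966 -2.3128 0.1252 -0.0093
```

```bash
python3 -m crank '0.8 -0.77 0 0;0.8 -0.77 0 0;0.8 -0.77 0 0;0.8 -0.77 0 0;0.8 -0.77 0 0;0.8 -0.77 0 0' 60 40; python3 -m crank '0.8 -0.77 0 0;0.8 -0.77 0 0;0.8 -0.77 0 0;0.8 -0.77 0 0;0.8 -0.77 0 0;0.8 -0.77 0 0';python3 -m crank '0.8 -0.77 0.125 -0.0093;0.8 -0.77 0.125 -0.0093;0.8 -0.77 0.125 -0.0093;0.8 -0.77 0.125 -0.0093;0.8 -0.77 0.125 -0.0093;0.8 -0.77 0.125 -0.0093;0.8 -0.77 0.125 -0.0093';  python3 -c "
from h import *
print(get_state()['t']);go([.5945,.088,.06],.283)"
```

```text
t: 1.0
eef_pos: [0.2925, -0.374, 0.2314]
ee_rot: [[0.975, 0.224, 0.0], [0.224, -0.975, 0.001], [0.0, -0.001, -1.0]]
wrist_force: [0.2, -0.5, -0.3]
grip_width: 0.601
finger_force: 0.0
t: 1.6
eef_pos: [0.4448, -0.1419, 0.2315]
ee_rot: [[0.974, 0.225, 0.001], [0.225, -0.974, 0.0], [0.001, -0.0, -1.0]]
wrist_force: [-0.1, -0.2, 0.2]
grip_width: 0.601
finger_force: 0.0
t: 2.3
eef_pos: [0.5969, 0.0906, 0.1993]
ee_rot: [[0.959, 0.283, 0.0], [0.283, -0.959, 0.001], [0.0, -0.0, -1.0]]
wrist_force: [-0.0, 0.2, 0.2]
grip_width: 0.6
finger_force: 0.0
2.3
rows: -0.0125 0.0077 0.5570 0.0005
```

```bash
python3 -m crank '-0.0125 0.0077 0.3 0;-0.0125 0.0077 0.4 0;-0.0125 0.0077 0.48 0;-0.0125 0.0077 0.555 0;-0.0125 0.0077 0.555 0'; python3 -m crank '0 0 0 0;0 0 0 0;0 0 0 0;0 0 0 0;0 0 0 0' 0 40
```

```text
t: 2.8
eef_pos: [0.5914, 0.0841, 0.0592]
ee_rot: [[0.96, 0.279, -0.004], [0.279, -0.96, -0.0], [-0.004, -0.001, -1.0]]
wrist_force: [-0.3, 0.2, 0.6]
grip_width: 0.598
finger_force: 0.0
t: 3.3
eef_pos: [0.5937, 0.0847, 0.0627]
ee_rot: [[0.96, 0.28, 0.002], [0.28, -0.96, -0.0], [0.002, 0.001, -1.0]]
wrist_force: [-1.0, -0.7, 6.6]
grip_width: 0.134
finger_force: 41.5
```

```bash
python3 -m crank '0 -0.06 0 0;0 -0.12 0 0;0 -0.18 0 0;0 -0.24 0 0;0 -0.3 0 0;0 -0.32 0 0;0 -0.34 0 0;0 -0.35 0 0;0 -0.36 0 0;0 -0.36 0 0'
```

```text
t: 4.3
eef_pos: [0.5679, 0.1714, 0.0627]
ee_rot: [[0.96, 0.28, 0.001], [0.28, -0.96, 0.0], [0.001, 0.0, -1.0]]
wrist_force: [-5.0, -0.7, 11.0]
grip_width: 0.127
finger_force: 42.0
```

```bash
python3 -m crank '0 -0.008 0 0;0 -0.016 0 0;0 -0.024 0 0;0 -0.024 0 0'; python3 -c "
from h import *
S=capture('side');T=capture('top');crop(S,220,70,200,140,4,'pics/s2.png');crop(T,100,110,200,150,4,'pics/t2.png')"
```

```text
t: 4.7
eef_pos: [0.5663, 0.177, 0.0627]
ee_rot: [[0.96, 0.28, 0.001], [0.28, -0.96, 0.0], [0.001, 0.0, -1.0]]
wrist_force: [-4.6, -0.6, 10.4]
grip_width: 0.128
finger_force: 42.1
```

```bash
python3 -m crank '0 -0.008 0 0;0 -0.016 0 0;0 -0.016 0 0'; python3 -m crank '0 -0.008 0 0;0 -0.016 0 0;0 -0.016 0 0'
```

```text
t: 5.1
eef_pos: [0.5652, 0.1806, 0.0627]
ee_rot: [[0.96, 0.28, 0.001], [0.28, -0.96, -0.0], [0.001, 0.001, -1.0]]
wrist_force: [-4.1, -3.1, 10.5]
grip_width: 0.135
finger_force: 42.1
t: 5.4
eef_pos: [0.5651, 0.181, 0.0627]
ee_rot: [[0.96, 0.28, 0.002], [0.28, -0.96, -0.005], [0.001, 0.005, -1.0]]
wrist_force: [2.8, -40.5, 10.0]
grip_width: 0.133
finger_force: 42.7
```

View pics/t2.png

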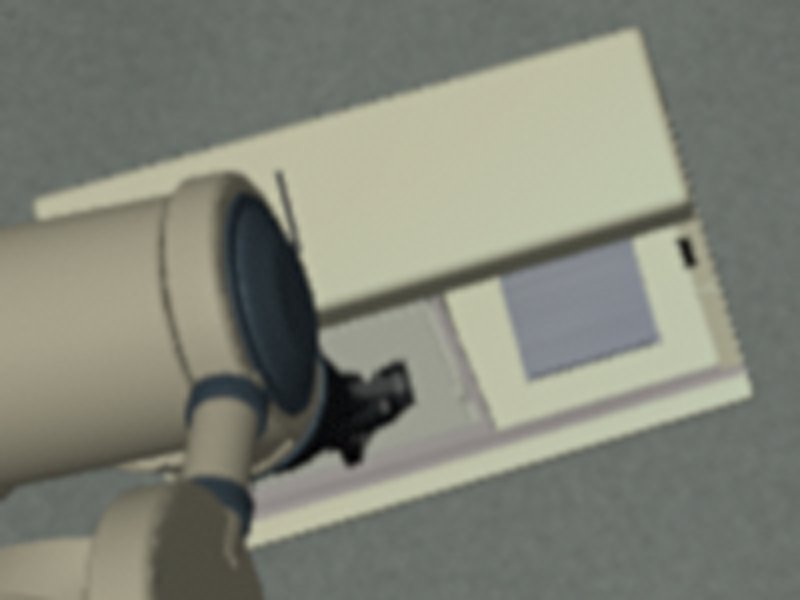

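The top view shows the door fully open and the tray plate exposed, with its front corners at crop (530,380) and (658,340). A 40 N reaction confirms the door is on its open stop. Next I'll release, rise, and look at the tray.

```bash
python3 -m crank '0 0.014 0 0;0 0.014 0 0'; python3 -m crank '0 0 0 0;0 0 0 0;0 0 0 0;0 0 -0.2 0;0 0 -0.4 0;0 0 -0.6 0;0 0 -0.6 0' 60;python3 -m crank '-0.6 0.8 0 0;-0.6 0.8 0 0;-0.6 0.8 0 0;-0.6 0.8 0 0;-0.6 0.8 0 0;-0.6 0.8 0 0';python3 -c "
from h import *
S=capture('side');T=capture('top');
a=cv2.resize(S['pixels'][120:215,290:385],(560,560),interpolation=cv2.INTER_CUBIC)
cv2.imwrite('pics/s3.png',a)
go([.49,-.223,.2],-.68)"
```

```text
t: 5.6
eef_pos: [0.5652, 0.1805, 0.0627]
ee_rot: [[0.96, 0.279, 0.001], [0.279, -0.96, -0.0], [0.001, 0.0, -1.0]]
wrist_force: [-5.1, -2.7, 10.6]
grip_width: 0.128
finger_force: 43.1
t: 6.3
eef_pos: [0.568, 0.182, 0.2181]
ee_rot: [[0.96, 0.28, 0.01], [0.28, -0.96, 0.002], [0.011, 0.001, -1.0]]
wrist_force: [1.0, 0.3, -1.0]
grip_width: 0.599
finger_force: 0.0
t: 6.9
eef_pos: [0.475, -0.0571, 0.2114]
ee_rot: [[0.961, 0.275, -0.0], [0.275, -0.961, -0.001], [-0.001, 0.001, -1.0]]
wrist_force: [0.3, 0.1, -0.0]
grip_width: 0.601
finger_force: 0.0
rows: -0.1365 0.6659 0.0459 0.1529
```

View pics/s3.png

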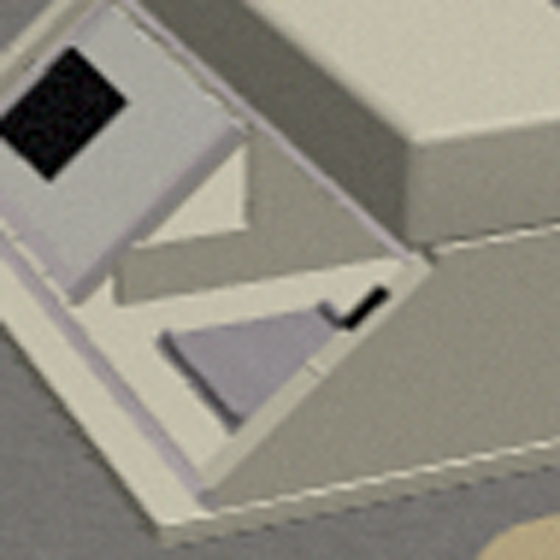

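The side crop shows the door open, the tray's front-left corner at crop (163,337) and its back-left corner at (320,305). I'll fit the tray position from these two plus the two top-view corners.

```bash
cat > tray.py <<'E'
from h import *
S=capture("side");T=capture("top")
s3=lambda x,y:((x-2.5)/5.895+290,(y-2.5)/5.895+120)
t1=lambda x,y:((x-1.5)/4+100,(y-1.5)/4+110)
M=[(S,(-.0385,.045,.004),s3(163,338)),(S,(.0375,.045,.006),s3(320,305)),(T,(-.0385,.045,.004),t1(530,380)),(T,(-.0385,-.045,.004),t1(658,341))]
def f(q): return np.concatenate([proj(C,np.r_[q[:2],.014]+Rz(q[2])@np.array(m))[0]-uv for C,m,uv in M])
c0=np.array([.6274,.1299]);y=.283;t0=np.r_[c0+(Rz(y)@[0,-.088,0])[:2],y]
print("pred",t0,np.round(f(t0),1))
r=least_squares(lambda q:np.r_[f(q),(q[2]-y)*200],t0);print(r.x,np.round(r.fun,1))
print("offset in case axes",Rz(y).T@np.r_[r.x[:2]-t0[:2],0])
E
python3 tray.py
```

```text
pred [0.65197291 0.04540046 0.283     ] [-1.7 -0.8  0.5 -1.2 -0.3  1.   1.5  0.8]
[0.65383073 0.04576337 0.28339908] [-1.  -0.9  1.2 -1.3 -0.5  0.2  1.4  0.1  0.1]
offset in case axes [ 0.00188526 -0.0001703   0.        ]
```

```bash
python3 -m crank '-0.1365 0.6659 0.04 0.153;-0.1365 0.6659 0.04 0.153;-0.1365 0.6659 0.04 0.153;-0.1365 0.6659 0.04 0.153;-0.1365 0.6659 0.04 0.153;-0.1365 0.6659 0.04 0.153;-0.1365 0.6659 0.04 0.153;-0.1365 0.6659 0.04 0.153' 85; python3 - <<'E'
from h import *
S=capture('side');T=capture('top')
g=np.hstack([cv2.resize(S["pixels"][170:290,230:350],(400,400),interpolation=cv2.INTER_CUBIC),cv2.resize(T["pixels"][180:280,310:410],(400,400),interpolation=cv2.INTER_CUBIC)])
cv2.imwrite('pics/g2.png',g)
go([.4888,-.2237,.2],-.6816)
E
```

```text
t: 7.9
eef_pos: [0.4914, -0.2209, 0.2011]
ee_rot: [[0.779, -0.626, -0.0], [-0.626, -0.779, 0.0], [-0.0, -0.0, -1.0]]
wrist_force: [0.1, 0.5, -0.3]
grip_width: 0.847
finger_force: 0.0
rows: -0.0012 0.0138 0.0048 0.0012
```

View pics/g2.png

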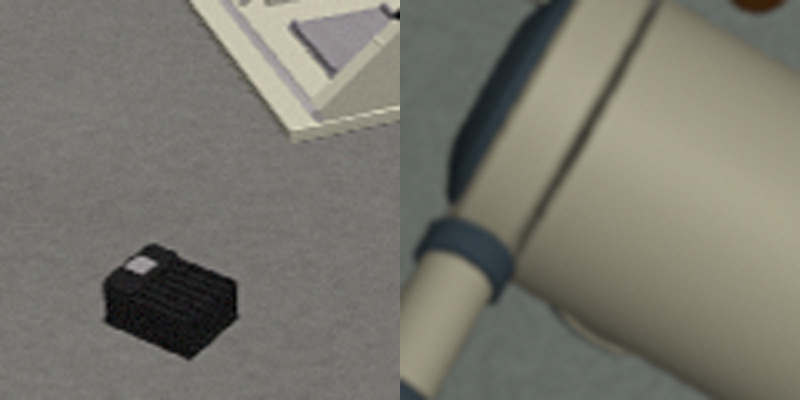

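The guard hasn't moved and the gripper is above it, out of frame. Next I'll go down onto its solid end.

```bash
python3 -m crank '-0.0005 0.0144 0.3 0.0012;-0.0005 0.0144 0.5 0.0012;-0.0005 0.0144 0.65 0.0012;-0.0005 0.0144 0.76 0.0012;-0.0005 0.0144 0.76 0.0012;-0.0005 0.0144 0.76 0.0012'; python3 -m crank '0 0 0 0;0 0 0 0;0 0 0 0;0 0 0 0;0 0 0 0;0 0 0 0' 0 60;python3 -m crank '0 0 -0.05 0;0 0 -0.1 0;0 0 -0.2 0;0 0 -0.2 0'; python3 - <<'E'
from h import *
S=capture('side')
cv2.imwrite('pics/s4.png',cv2.resize(S["pixels"][190:290,220:345],(800,640),interpolation=cv2.INTER_CUBIC)[:600])
E
```

```text
t: 8.6
eef_pos: [0.4885, -0.2245, 0.0118]
ee_rot: [[0.775, -0.632, -0.001], [-0.632, -0.775, 0.001], [-0.001, 0.0, -1.0]]
wrist_force: [1.1, -0.4, -0.1]
grip_width: 0.851
finger_force: 0.0
t: 9.2
eef_pos: [0.4894, -0.2254, 0.0137]
ee_rot: [[0.774, -0.633, 0.003], [-0.633, -0.774, -0.002], [0.004, -0.001, -1.0]]
wrist_force: [-2.1, 2.6, 18.4]
grip_width: 0.496
finger_force: 58.3
t: 9.6
eef_pos: [0.4898, -0.2257, 0.065]
ee_rot: [[0.774, -0.633, 0.004], [-0.633, -0.774, -0.003], [0.005, -0.001, -1.0]]
wrist_force: [-0.8, 0.6, -1.4]
grip_width: 0.494
finger_force: 61.3
```

View pics/s4.png

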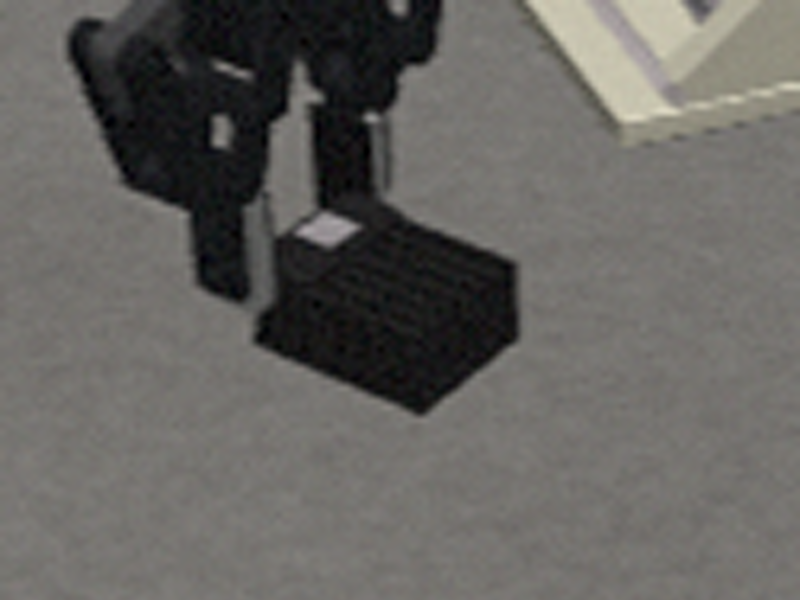

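The side view shows the guard held by its solid end, roughly level, with its bottom corners at crop (255,342), (420,413) and (518,340).

```bash
python3 - <<'E'
from h import *
S=capture('side');s=get_state();R=s["ee_rot"];yaw=np.arctan2(R[1,0],R[0,0]);tcp=s["eef_pos"];print(tcp,yaw,"grip",s["grip_width"])
q=lambda x,y:((x-2.7)/6.4+220,(y-2.7)/6.4+190)
x,y,z=.03,.022,.03
M=[((-x,-y,0),q(255,342)),((x,-y,0),q(420,413)),((x,y,0),q(518,340)),((x,y,z),q(516,263))]
# p: off_x, z_off, pitch, lateral
def f(p):
    Rp=cv2.Rodrigues(np.array([0,p[2],0]))[0]
    return np.r_[np.concatenate([proj(S,tcp+Rz(yaw)@(np.array([p[0],p[3],-p[1]])+Rp@np.array(m)))[0]-uv for m,uv in M]),p[3]*400]
r=least_squares(f,[.03,.0135,0,0]);print(np.round(r.x,4),np.round(r.fun,1))
off=.030
tray=np.array([.6538,.0458]);d=(Rz(.283)@[-.0015-off,0,0])[:2]
go(np.r_[tray+d,.17],.283)
E
```

```text
[ 0.48872013 -0.22513852  0.0625621 ] -0.6855580793272835 grip 0.49614061098547113
[0.0304 0.0111 0.0438 0.0006] [-0.6 -0.1  0.2  1.1 -0.1  0.4  0.4 -1.4  0.2]
rows: -0.2454 -1.1533 -0.4299 -0.1542
```

```bash
python3 - <<'E'
from h import *
go([.5146,.0053,.1],.283)
E
python3 -m crank '0 0 -0.15 0;0 -0.2 -0.15 -0.02;0 -0.4 -0.15 -0.04;0 -0.5 -0.15 -0.06;0 -0.5 -0.15 -0.08;0 -0.5 -0.15 -0.1;0 -0.5 -0.15 -0.12;0 -0.5 -0.15 -0.14;0 -0.5 -0.15 -0.1542;0 -0.5 -0.15 -0.1542'
python3 - <<'E'
from h import *
go([.5146,.0053,.1],.283)
E
```

```text
rows: -0.5031 -0.7791 -0.1506 -0.1542
t: 10.7
eef_pos: [0.567, -0.128, 0.0983]
ee_rot: [[0.96, 0.281, -0.001], [0.281, -0.96, 0.0], [-0.001, -0.001, -1.0]]
wrist_force: [-0.8, 0.2, -0.5]
grip_width: 0.494
finger_force: 61.4
rows: -0.0512 -0.5705 -0.0064 0.0003
```

```bash
python3 -m crank '-0.05 0 0 0;-0.05 -0.15 0 0;-0.05 -0.3 0 0;-0.05 -0.45 0 0;-0.05 -0.57 0 0;-0.05 -0.57 0.09 0;-0.05 -0.57 0.18 0;-0.05 -0.57 0.18 0'
python3 - <<'E'
from h import *
S=capture('side')
cv2.imwrite('pics/s5.png',cv2.resize(S["pixels"][110:220,230:380],(800,587),interpolation=cv2.INTER_CUBIC))
tray=np.array([.6538,.0458]);d=(Rz(.283)@[-.0015-.0304,0,0])[:2]
go(np.r_[tray+d,.054],.283)
E
```

```text
t: 11.5
eef_pos: [0.5133, 0.0053, 0.0519]
ee_rot: [[0.961, 0.278, -0.004], [0.278, -0.961, 0.0], [-0.004, -0.002, -1.0]]
wrist_force: [-0.2, -0.1, -0.2]
grip_width: 0.49
finger_force: 61.4
rows: 0.4544 -0.0010 -0.0047 -0.0003
```

View pics/s5.png

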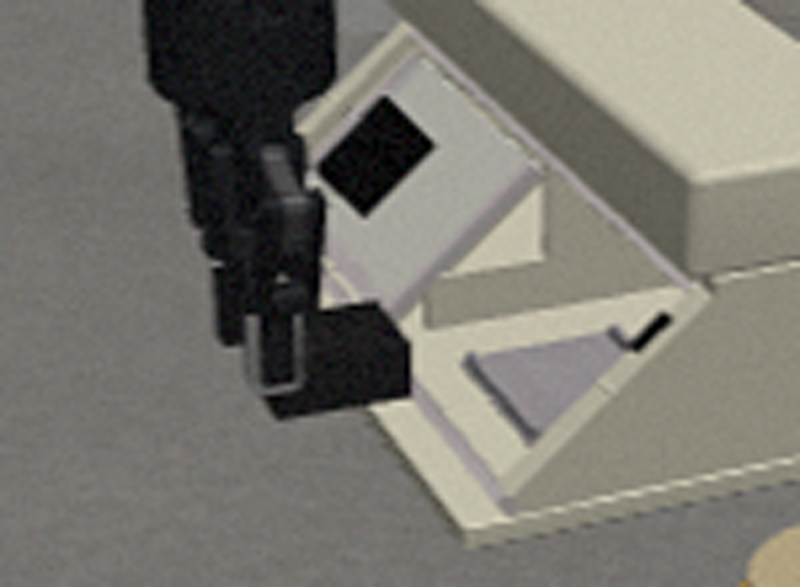

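The side view shows the guard held level in front of the opening, with its nose at crop (410,370), and the tray is clear. Next I'll slide in under the hood. That was the tenth picture, so from here I'll rely on forces and image code.

```bash
python3 -m crank '0.08 0 0 0;0.16 0 0 0;0.22 0 0 0;0.28 0 0 0;0.34 0 0 0;0.38 0 0 0;0.4 0 0 0;0.42 0 0 0;0.43 0 0 0;0.43 0 0 0'
```

```text
t: 12.55
eef_pos: [0.6187, 0.0352, 0.0538]
ee_rot: [[0.96, 0.279, -0.0], [0.279, -0.96, 0.0], [-0.0, -0.0, -1.0]]
wrist_force: [0.5, -0.5, -0.8]
grip_width: 0.493
finger_force: 61.4
```

```bash
python3 - <<'E'
from h import *
tray=np.array([.6538,.0458]);d=(Rz(.283)@[-.0015-.0304,0,0])[:2]
go(np.r_[tray+d,.028],.283)
E
python3 -m crank '0.01 0 0 0;0.018 0 0 0;0.018 0 0 0'; python3 -m crank '0 0 0.02 0;0 0 0.04 0;0 0 0.06 0;0 0 0.08 0;0 0 0.08 0'
```

```text
rows: 0.0191 -0.0014 0.1033 0.0000
t: 12.85
eef_pos: [0.6233, 0.0366, 0.0538]
ee_rot: [[0.96, 0.279, 0.0], [0.279, -0.96, 0.0], [0.0, 0.0, -1.0]]
wrist_force: [0.3, -0.1, -0.1]
grip_width: 0.493
finger_force: 61.4
t: 13.35
eef_pos: [0.6225, 0.0365, 0.0328]
ee_rot: [[0.96, 0.279, -0.001], [0.279, -0.96, 0.0], [-0.001, -0.0, -1.0]]
wrist_force: [-0.0, 0.0, -1.0]
grip_width: 0.495
finger_force: 61.4
```

```bash
python3 -m crank '0 0 0.006 0;0 0 0.012 0;0 0 0.012 0'; python3 -m crank '0 0 0.006 0;0 0 0.012 0;0 0 0.012 0'
```

```text
t: 13.65
eef_pos: [0.623, 0.0366, 0.0307]
ee_rot: [[0.96, 0.279, -0.0], [0.279, -0.96, 0.0], [-0.0, -0.0, -1.0]]
wrist_force: [-0.4, -0.8, -0.1]
grip_width: 0.497
finger_force: 61.4
t: 13.95
eef_pos: [0.6232, 0.0365, 0.0279]
ee_rot: [[0.96, 0.279, 0.0], [0.279, -0.96, 0.0], [0.0, 0.0, -1.0]]
wrist_force: [0.4, -0.8, 1.1]
grip_width: 0.494
finger_force: 61.5
```

```bash
python3 -m crank '0 0 0.004 0;0 0 0.004 0'; python3 -m crank '0 0 0.004 0;0 0 0.004 0';python3 -m crank '0 0 0.004 0;0 0 0.004 0'
```

```text
t: 14.15
eef_pos: [0.6232, 0.0365, 0.0278]
ee_rot: [[0.96, 0.279, 0.001], [0.279, -0.96, -0.0], [0.001, 0.0, -1.0]]
wrist_force: [-5.7, -0.8, 17.9]
grip_width: 0.495
finger_force: 63.3
t: 14.35
eef_pos: [0.6232, 0.0365, 0.0277]
ee_rot: [[0.96, 0.279, 0.001], [0.279, -0.96, -0.0], [0.001, 0.0, -1.0]]
wrist_force: [-10.9, -1.7, 33.2]
grip_width: 0.493
finger_force: 65.0
t: 14.55
eef_pos: [0.6232, 0.0365, 0.0276]
ee_rot: [[0.96, 0.28, 0.002], [0.28, -0.96, -0.0], [0.001, 0.001, -1.0]]
wrist_force: [-15.7, -0.4, 49.3]
grip_width: 0.494
finger_force: 66.6
```

```bash
python3 -m crank '0 0 -0.01 0;0 0 -0.01 0'; python3 -m crank '0 0 0 0;0 0 0 0;0 0 0 0;0 0 0 0' 66; python3 -m crank '0 0 -0.03 0;0 0 -0.06 0;0 0 -0.09 0;0 0 -0.09 0'
```

```text
t: 14.75
eef_pos: [0.6233, 0.0365, 0.0278]
ee_rot: [[0.96, 0.279, 0.001], [0.279, -0.96, -0.0], [0.001, 0.0, -1.0]]
wrist_force: [-1.8, -1.1, 14.0]
grip_width: 0.496
finger_force: 63.0
t: 15.15
eef_pos: [0.623, 0.0365, 0.027]
ee_rot: [[0.96, 0.279, -0.0], [0.279, -0.96, 0.0], [-0.0, -0.0, -1.0]]
wrist_force: [-0.1, 0.6, -0.4]
grip_width: 0.659
finger_force: 0.0
t: 15.55
eef_pos: [0.6239, 0.0365, 0.0513]
ee_rot: [[0.96, 0.279, 0.002], [0.279, -0.96, -0.0], [0.002, 0.001, -1.0]]
wrist_force: [0.7, 0.6, 0.6]
grip_width: 0.66
finger_force: 0.0
```

```bash
python3 -m crank '-0.1 0 0 0;-0.2 0 -0.1 0;-0.35 0 -0.3 0;-0.5 0 -0.5 0;-0.5 0 -0.5 0;-0.5 0 -0.5 0'; cat > chk.py <<'E'
from h import *
S=capture('side');T=capture('top');tr=np.array([.6538,.0458,.014]);x,y,z=.03,.022,.03
C8=np.array([(a,b,c) for a in(-x,x) for b in(-y,y) for c in(0,z)])
for C,(x0,y0,x1,y1),n in((S,(305,145,360,205),"side"),(T,(215,160,285,215),"top")):
    m=(C["pixels"][y0:y1,x0:x1].max(2)<60).astype(np.uint8)
    h=np.zeros_like(m);cv2.fillConvexPoly(h,cv2.convexHull(np.round(proj(C,tr+(Rz(.283)@(C8+[-.0015,0,0]).T).T)-[x0,y0]).astype(np.int32)),1)
    print(n,m.sum(),h.sum(),(m&h).sum())
    for r in range(m.shape[0]):
        if m[r].any() or h[r].any(): print("%3d "%(r+y0)+"".join(".ox#"[m[r,c]+2*h[r,c]] for c in range(m.shape[1])))
E
python3 chk.py
```

```text
t: 16.15
eef_pos: [0.5026, 0.0011, 0.1776]
ee_rot: [[0.96, 0.279, 0.004], [0.279, -0.96, -0.001], [0.004, 0.002, -1.0]]
wrist_force: [-0.7, -0.1, -0.8]
grip_width: 0.657
finger_force: 0.0
side 348 609 343
166 .......................................xxx.............
167 .................................xxxxxxxxxx............
168 ...........................xxxxxxxxx######xx...........
169 .....................xxx##xxxx############xxx....o.....
170 .................xxx#######################xxx..oo.....
171 .................xx####xxxxx#################xxoo......
172 .................xx###xxxxxxx###################.......
173 .................xx####xxxxxxx#################xx......
174 .................xx#####xx####################xxx......
175 .................xx#######################xx#xxxx......
176 .................xx#######################xxxxxxx......
177 .................xx######################xxxxxxxx......
178 .................xx#####################xxxxxxxxx......
179 .................xx####################xxxxxxxxxx......
180 .................x###################xxxxxxxxxxxx..
[... 3235 characters left out ...]
...........oooo..........
206 ........................................................ooooo.........
207 .......................................................oooooo.........
208 .......................................................oooooo.........
209 .......................................................ooooooo........
210 .......................................................ooooooo........
211 .......................................................oooooooo.......
212 ......................................................ooooooooo.......
213 ......................................................oo..oooooo......
214 ......................................................oo.ooooooo......
```

```bash
python3 - <<'E'
from h import *
T=capture('top');S=capture('side');print(ray(T,(320,200))[0],ray(S,(320,200))[0])
g=T["pixels"].max(2)
for r in range(184,204,1): print(r,g[r,232:258].tolist())
tr=np.array([.6538,.0458,.014])
print(proj(T,tr+(Rz(.283)@np.array([(-.0315,.022,.03),(-.0315,-.022,.03),(-.0315,.022,0),(-.0315,-.022,0)]).T).T))
s=get_state();print(s["t"],s["eef_pos"])
go([.5660,.1795,.20],.283)
E
```

```text
[ 0.45687392 -0.12186246  1.03467188] [ 0.52557376 -0.96043291  0.54847135]
184 [141, 135, 110, 56, 26, 31, 30, 30, 35, 32, 28, 33, 29, 32, 34, 32, 32, 32, 30, 33, 48, 96, 137, 145, 144, 142]
185 [140, 138, 121, 74, 30, 28, 32, 29, 37, 33, 30, 35, 32, 31, 32, 32, 32, 33, 30, 30, 39, 81, 124, 141, 142, 142]
186 [140, 140, 127, 86, 39, 27, 31, 28, 32, 30, 29, 31, 30, 24, 28, 29, 30, 33, 31, 33, 33, 63, 111, 140, 145, 143]
187 [140, 141, 135, 105, 51, 25, 31, 30, 29, 31, 26, 31, 40, 47, 52, 44, 34, 36, 39, 38, 34, 51, 102, 139, 145, 143]
188 [137, 140, 138, 116, 59, 23, 28, 26, 25, 32, 46, 66, 83, 95, 104, 83, 48, 37, 41, 41, 35, 41, 87, 129, 142, 142]
189 [118, 124, 126, 110, 67, 43, 39, 39, 37, 49, 83, 113, 124, 131, 136, 112, 62, 37, 38, 41, 36, 34, 68, 116, 140, 141]
190 [106, 109, 110, 103, 88, 80, 77, 73, 67, 71, 93, 123, 132, 133, 136, 119, 76, 47, 45, 45, 40, 33, 54, 105, 137, 134]
191 [110, 108, 109, 109, 106, 105, 102, 99, 96, 93, 99, 110, 113, 113, 114, 107, 86, 71, 68, 66, 61, 50, 54, 95, 126, 120]
192 [117, 115, 115, 114, 113, 113, 113, 113, 110, 110, 109, 109, 108, 108, 10
[... 1011 characters left out ...]
3, 143, 142, 142, 142, 142, 142, 141, 142, 141, 141, 140, 141, 140, 132, 115, 91, 94, 125, 143, 146, 145]
201 [147, 146, 146, 145, 145, 146, 145, 144, 144, 144, 145, 143, 144, 143, 143, 143, 143, 142, 134, 111, 91, 103, 133, 146, 147, 146]
202 [148, 148, 147, 147, 148, 147, 147, 146, 146, 146, 147, 146, 146, 147, 145, 146, 145, 142, 129, 107, 91, 113, 140, 148, 149, 148]
203 [149, 150, 149, 149, 149, 149, 148, 149, 148, 148, 148, 148, 147, 147, 148, 147, 147, 141, 125, 99, 95, 121, 145, 150, 150, 149]
[[237.81667663 198.16319323]
 [254.76829042 193.23357202]
 [239.89122768 200.0058408 ]
 [256.35127929 195.21263595]]
16.35 [0.50328132 0.00174476 0.17404036]
rows: 0.4396 -0.6126 -0.1039 0.0000
```

The smooth grey below row 191 is the arm in the way. The guard's silhouette matches the predicted flat, square pose to within about 1–2 px. Next I'll re-grip the fin to close the door.

```bash
python3 -m crank '0.1 -0.2 -0.1 0;0.2 -0.4 -0.1 0;0.4396 -0.6126 -0.1 0;0.4396 -0.6126 -0.1 0;0.4396 -0.6126 -0.1 0;0.4396 -0.6126 -0.1 0;0.4396 -0.6126 -0.1 0'; python3 -c "
from h import *
go([.5652,.1805,.066],.283)"
```

```text
t: 17.05
eef_pos: [0.5652, 0.1788, 0.1987]
ee_rot: [[0.96, 0.279, -0.002], [0.279, -0.96, -0.001], [-0.002, 0.0, -1.0]]
wrist_force: [-0.9, -0.2, -0.6]
grip_width: 0.66
finger_force: 0.0
rows: 0.0028 -0.0066 0.5310 0.0000
```

```bash
python3 -m crank '0.002 -0.006 0.2 0;0.002 -0.006 0.35 0;0.002 -0.006 0.45 0;0.002 -0.006 0.53 0;0.002 -0.006 0.53 0;0.002 -0.006 0.53 0'; python3 -m crank '0 0 0 0;0 0 0 0;0 0 0 0;0 0 0 0;0 0 0 0' 0 40; python3 -c "
from h import *
u=Rz(.283)[:2,1];s=get_state();print('door est',.150+u@(s['eef_pos'][:2]-[.5651,.181]),u@s['wrist_force'][:2])"
```

```text
t: 17.65
eef_pos: [0.5658, 0.1802, 0.0676]
ee_rot: [[0.96, 0.279, -0.001], [0.279, -0.96, -0.0], [-0.001, -0.0, -1.0]]
wrist_force: [-0.3, 0.8, 0.3]
grip_width: 0.66
finger_force: 0.0
t: 18.15
eef_pos: [0.5662, 0.181, 0.0682]
ee_rot: [[0.96, 0.28, 0.001], [0.28, -0.96, 0.0], [0.001, 0.0, -1.0]]
wrist_force: [-0.5, -2.1, 8.9]
grip_width: 0.133
finger_force: 41.0
door est 0.14965096905023909 -1.8429145273942928
```

```bash
cat > d.py <<'E'
from h import *
u=Rz(.283)[:2,1];s=get_state();print('t',s['t'],'door est mm %.2f'%(150+1000*u@(s['eef_pos'][:2]-[.5651,.181])),'F %.1f'%(u@s['wrist_force'][:2]),'grip',round(s['grip_width'],3),s['finger_force'])
E
python3 -m crank '0 0.05 0 0;0 0.11 0 0;0 0.17 0 0;0 0.23 0 0;0 0.29 0 0;0 0.35 0 0;0 0.41 0 0;0 0.46 0 0;0 0.5 0 0;0 0.5 0 0'; python3 d.py;python3 -m crank '0 0.02 0 0;0 0.036 0 0;0 0.036 0 0'; python3 d.py
```

```text
t: 19.15
eef_pos: [0.6022, 0.0599, 0.0682]
ee_rot: [[0.96, 0.279, 0.003], [0.279, -0.96, -0.0], [0.003, 0.001, -1.0]]
wrist_force: [3.9, -0.1, 6.9]
grip_width: 0.131
finger_force: 40.7
t 19.15 door est mm 23.38 F -1.2 grip 0.131 40.68128049373627
t: 19.45
eef_pos: [0.6046, 0.0522, 0.0682]
ee_rot: [[0.96, 0.279, 0.003], [0.279, -0.96, -0.0], [0.003, 0.001, -1.0]]
wrist_force: [4.3, -0.0, 5.4]
grip_width: 0.131
finger_force: 40.5
t 19.45 door est mm 15.28 F -1.2 grip 0.131 40.53440451622009
```

```bash
python3 -m crank '0 0.014 0 0;0 0.028 0 0;0 0.028 0 0'; python3 d.py;python3 -m crank '0 0.004 0 0;0 0.008 0 0;0 0.008 0 0'; python3 d.py; python3 -m crank '0 0.004 0 0;0 0.004 0 0'; python3 d.py; python3 -m crank '0 0.004 0 0;0 0.004 0 0'; python3 d.py
```

```text
t: 19.75
eef_pos: [0.6066, 0.0456, 0.0683]
ee_rot: [[0.96, 0.28, 0.003], [0.28, -0.96, -0.0], [0.003, 0.001, -1.0]]
wrist_force: [4.7, -1.2, 4.8]
grip_width: 0.13
finger_force: 40.5
t 19.75 door est mm 8.41 F -2.4 grip 0.13 40.489346981048584
t: 20.05
eef_pos: [0.607, 0.0441, 0.0682]
ee_rot: [[0.96, 0.28, 0.003], [0.28, -0.96, 0.0], [0.003, 0.001, -1.0]]
wrist_force: [3.3, 3.0, 5.5]
grip_width: 0.133
finger_force: 40.5
t 20.05 door est mm 6.85 F 2.0 grip 0.133 40.50858199596405
t: 20.25
eef_pos: [0.6072, 0.0434, 0.0682]
ee_rot: [[0.96, 0.28, 0.003], [0.28, -0.96, 0.001], [0.003, 0.0, -1.0]]
wrist_force: [2.9, 6.4, 5.3]
grip_width: 0.13
finger_force: 40.6
t 20.25 door est mm 6.17 F 5.4 grip 0.13 40.56254804134369
t: 20.45
eef_pos: [0.6074, 0.0428, 0.0682]
ee_rot: [[0.96, 0.28, 0.003], [0.28, -0.96, 0.001], [0.003, -0.0, -1.0]]
wrist_force: [3.4, 8.6, 5.4]
grip_width: 0.133
finger_force: 40.6
t 20.45 door est mm 5.47 F 7.3 grip 0.133 40.62979280948639
```

The catch is building as expected: 7 N at about 5.5 mm.

```bash
for i in 1; do python3 -m crank '0 0.004 0 0;0 0.004 0 0' >/dev/null; python3 d.py; python3 -m crank '0 0.004 0 0;0 0.004 0 0'>/dev/null; python3 d.py;python3 -m crank '0 0.003 0 0;0 0.003 0 0'>/dev/null; python3 d.py; done
```

```text
t 20.65 door est mm 4.68 F 9.0 grip 0.133 40.69371163845062
t 20.85 door est mm 3.92 F 11.2 grip 0.128 40.7598477602005
t 21.05 door est mm 3.33 F 12.8 grip 0.133 40.80248415470123
```

```bash
python3 -m crank '0 0.003 0 0;0 0.003 0 0' >/dev/null; python3 d.py; python3 -m crank '0 0.003 0 0;0 0.003 0 0'>/dev/null; python3 d.py
```

```text
t 21.25 door est mm 2.76 F 14.3 grip 0.127 40.849029421806335
t 21.45 door est mm 2.04 F 13.9 grip 0.128 40.84056079387665
```

```bash
python3 -m crank '0 0.003 0 0;0 0.003 0 0' >/dev/null; python3 d.py
```

```text
t 21.65 door est mm 1.04 F 10.8 grip 0.135 40.7440459728241
```

```bash
python3 -m crank '0 0.003 0 0;0 0.003 0 0' >/dev/null; python3 d.py
```

```text
t 21.85 door est mm -0.41 F 4.6 grip 0.13 40.581854581832886
```

```bash
python3 -m crank '0 0 0 0;0 0 0 0' >/dev/null; python3 d.py
```

```text
t 22.05 door est mm -0.54 F 4.0 grip 0.133 40.58145582675934
```

```bash
python3 -m crank '0 0.001 0 0;0 0.001 0 0' >/dev/null; python3 d.py
```

```text
t 22.25 door est mm -0.74 F 5.4 grip 0.131 40.6612354516983
```

```bash
python3 -m crank '0 0.001 0 0;0 0.001 0 0' >/dev/null; python3 d.py
```

```text
t 22.45 door est mm -0.88 F 6.0 grip 0.133 40.69144248962402
```

```bash
python3 -m crank '0 0 0 0;0 0 0 0;0 0 0 0;0 0 0 0' 60; python3 d.py; python3 -m crank '0 0 -0.2 0;0 0 -0.4 0;0 0 -0.6 0;-0.3 0 -0.7 0;-0.6 0 -0.7 0;-0.6 0.3 -0.7 0;-0.6 0.6 -0.7 0;-0.6 0.6 -0.7 0;-0.6 0.6 -0.7 0;-0.6 0.6 -0.7 0' | head -2; python3 - <<'E'
from h import *
S=capture('side');T=capture('top')
b1=blob(S,315,140,350,200);print(b1)
import sys
g=S["pixels"].max(2)<50
print("\n".join("%d "%r+"".join(".#"[int(v)] for v in g[r,295:365]) for r in range(140,206)))
for dj in(-.001,.003,.008):
    p=np.array([.596,.0885,.0772])+Rz(.283)@[0,-(.054-dj),0]
    print(dj,np.round(proj(S,p+(Rz(.283)@Rf@np.array([(-.025,-.006,.012),(.025,-.006,.012),(-.025,-.006,-.024),(.025,-.006,-.024)]).T).T),1).tolist())
E
```

```text
t: 22.85
eef_pos: [0.608, 0.0357, 0.0673]
ee_rot: [[0.96, 0.279, -0.0], [0.279, -0.96, -0.0], [-0.0, -0.0, -1.0]]
wrist_force: [-0.6, 0.1, -0.2]
grip_width: 0.597
finger_force: 0.0
t 22.85 door est mm -1.51 F 0.2 grip 0.597 0.0
t: 23.85
eef_pos: [0.5059, -0.152, 0.2422]
(array([322.79562044, 162.2810219 ]), np.int32(274))
140 ......................................................................
141 ......................................................................
142 ......................................................................
143 ......................................................................
144 ......................................................................
145 ......................................................................
146 ......................................................................
147 ......................................................................
148 ......................................................................
149 ......................................................................
150 ......................
[... 3687 characters left out ...]
....................................
200 ......................................................................
201 ......................................................................
202 ......................................................................
203 ......................................................................
204 ......................................................................
205 ......................................................................
-0.001 [[310.5, 166.9], [326.2, 151.2], [320.1, 176.0], [335.6, 160.7]]
0.003 [[309.9, 166.2], [325.6, 150.6], [319.5, 175.3], [334.9, 160.0]]
0.008 [[309.1, 165.3], [324.7, 149.7], [318.7, 174.4], [334.1, 159.2]]
```

```bash
python3 - <<'E'
from h import *
S=capture('side');T=capture('top')
b1=blob(S,300,140,345,185);b2=blob(T,225,185,260,222);print(b1,b2)
p,_=findfin([S,T],[b1[0],b2[0]],.283,np.array([.61,.037,.077]));print(p)
q,_=findfin([S,T],[(313.5,153.5),(222.51,203.48)],.283,np.array([.596,.088,.077]));print("moved along track",Rz(.283).T@(p-q))
s=get_state();print(s["t"],s["wrist_force"])
g=S["pixels"].max(2)
print("\n".join("%d "%r+"".join("#" if v<70 else "+" if v<120 else "." for v in g[r,300:360]) for r in range(160,192,2)))
E
```

```text
(array([321.97306397, 162.42760943]), np.int32(297)) (array([243.27173913, 196.56521739]), np.int32(92))
[0.61211645 0.0386058  0.07663287]
moved along track [ 0.00162341 -0.05239699 -0.00057464]
24.05 [-0.45803988  0.40064409  0.7174992 ]
160 ..............####################+......................++.
162 ............#####################...........................
164 ..........+####################.............................
166 ..........+##################...............................
168 ............+##############...............++++..............
170 ..............+##########+.......+.......+..........+##+....
172 ................+######+......................+...+##+......
174 ...................##...+++.....................+##+........
176 ........................++++...........+....................
178 ........................++.++.+...+..+.+....................
180 ........................+++.......+..++.....................
182 ...........................+.....+.+........................
184 ............................++.+..+.........................
186 .............................++.+...........................
188 +...........................................................
190 ++..........................................................
```

```bash
python3 -c "
from rig import *
print(close_job())"
```

```text
the job is handed in; nothing more can be done
None
```

The job is handed in, with no verdict returned: by my readings the door was slid to its open stop and then pushed through its catch to home (about 6 N of firm contact, no ramming), the large guard lies flat and square between the tray's lips to within a few millimetres, and the small guard, jar and brush were kept clear of but not re-checked.

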